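# Latch the lid of the steel parts case down on its seal

### The arm

A 6-joint arm with a two-finger parallel gripper is mounted at the origin on a cart in front of the work surface, level with it; the furniture and walls round the work are solid. World frame = base frame: x ahead of the robot, y to its left, z up, the work surface at z = 0. Lengths are in mm, angles in rad, forces in N, time in s.
With the tool pointing down it reaches from about 400 to 825 mm from the base axis. Payload 7 kg.
Tool frame: the origin (TCP) lies between the finger pads; the fingertips stand 22 mm ahead of it and the grasp point (between the pads) lies 3 mm ahead of it (manip.nose_length is the distance from the TCP to the fingertips, in mm); z points along the fingers, y is the line along which they close (so a half turn about z gives the same grasp; the last joint's range is limited). The gripper opens to 85 mm and grips with 20 to 120 N. Pads are 22 mm wide; open, the fingers measure 114 mm over their backs; the gripper's body (76 mm by 85 mm) begins 54 mm behind the grasp point. The pads swing forward as they close: fully open they stand 13 mm farther back than shut.
Start: joints at [1.574, 0.359, 0.012, 0, -1.224, -0.288], TCP at [189.661, 647.784, 253.302] pointing down, gripper open.
Joint ranges: [-3.07, 3.07], [-1.43, 2.12], [-1.02, 1.25], [-3.03, 1.67], [-3.05, -0], [-3.03, 3.03]. Speed limits (rad/s): [2.39, 2.39, 3.01, 3.14, 3.14, 3.14].

### API

Orientations are given as a 3x3 rotation matrix whose columns are the frame's x, y, z axes.
In Python, from cell import manip gives the robot as it stands.
- The arm moves only by the tool jog_arm, never from a script. Its argument "plan" is a list of rows, each an object of numbers: "claw": the opening, from 0 (shut) to 1 (fully open); "tx", "ty", "tz": the shift along the world's x, y, z each as a share of 30 mm, from -1 to 1; "wx", "wy", "wz": the turn, a rotation vector about the world's x, y, z each as a share of 0.08 rad, from -1 to 1. In form: [{"claw": .., "tx": .., "ty": .., "tz": .., "wx": .., "wy": .., "wz": ..}, ...]. A call has 1 to 10 rows; each row shifts and turns the commanded pose from where the row before left it; what a row does not reach is not made up. A row lasts 1/8 s, in which the tool goes at most 62.5 mm and 10.7 degrees, less where a joint would pass 70% of its speed; a pose out of reach is approached as far as the arm can. A call with a number of a shift or a turn outside -1 to 1 is refused whole. A call with a gripper value outside its range is refused whole. The fingers move at their own pace and stop on an object; "newtons" is the grip in N (left out, the last holds). Time passes only in rows, so rows that do not move let the fingers close. It gives the time, the measured TCP pose, the force, the opening and the grip force at its end, in the units of the state.
- manip.read_state(): the state, without advancing time (a new reading comes with each control period).
- manip.snapshot(name): name is "scene" or "top" or "wrist"; returns (picture, depth): 384x512x3 uint8, blue, green, red; 384x512 float32, mm along the optical axis (not along the pixel's ray), 0 where there is no reading.
- manip.camera_params(name): a dict with "mtx" (3x3 intrinsics, pixels), "xyz" and "attitude" of the camera in the world. Camera axes: x right, y down, z forward; pixel columns grow to the right and rows downward; lengths in mm; the calibration is good to about 2 mm. The wrist camera is an equidistant fisheye: a pixel r from the principal point sees the ray r / f radians off the axis. A picture is of the moment at which its call begins: read the wrist's pose just before it. camera_params takes no time and is no camera call; for the wrist camera it gives the pose at the moment of the call.
- manip.close_job(): hands the job in; it is judged then, once.
The state is a dict: "t": time; "qpos": joint angles; "qd": joint speeds; "tau": joint torques, N m; "eef_pos": TCP position; "tool_rot": TCP orientation; "contact_force": force on the tool from outside, world axes, zero at the start; "ft_torque": the same for the moment, N m; "finger_gap": finger opening in mm; "gripper_force": force on a finger pad.
Only numpy, scipy, OpenCV 4.12 (cv2) and the standard library are available. Lean on these libraries where they do the work, as an engineer would, in place of code of your own. Each camera call takes 0.05 s, during which the arm holds its last target. There are 200 camera calls.

### The job

The lid of the dark grey steel parts case is only resting on its rubber seal. Swing the link of the open latch up by its finger tab and hook its crossbar down behind the lip of the keeper on the lid, then press the lever down until it snaps flat against the front of the case, so that the latch holds the lid tight. Leave the other things on the bench where they are.

Things in the scene. Friction and masses are not known exactly. Their poses are not given: they have to be found in the camera images.
- parts_case: Dark grey steel case, fixed, 200 mm wide (y), 120 deep (x), rim 150 high, with a folded wire handle on its lid. Origin: centre of its underside, on the bench. x points from its front to its back, z up. The latch is in the middle of its front, the face at x = -60 mm. The lid is hinged at the back; the top of its front edge is 188 mm (tight) to 195 mm (resting) above the bench.
- latch_pivot (a point): Axis (along the case's y) on which the lever turns, between two small ears on the front of the case: 15 mm before the front face, 115 mm above the bench, in the middle of the width. It does not move with the lever.
- lever (a joint): Angle of the steel latch lever, 22 mm wide, 66 long: 0 open (points 45 degrees up and out from the pivot), 0.785 level, 2.356 at the stop, hanging flat against the case. Friction (0.1 N m) holds it where it is left. Once hooked it draws the lid on to the seal (up to 0.3 N m, 7 N at the press point), passes dead centre at about 1.9, then snaps to the stop by itself and stays.
- lever_press (a point): Point on the face of the lever that is to be pressed: 50 mm from the pivot along the lever, 3 mm proud of the pivot's line. This face looks up when the lever is level, away from the case when closed.
- link (a joint): Angle of the link on the lever. Its pin is 18 mm from the latch pivot, 20 degrees further round (outward and down) than the lever's own direction: 65 degrees from vertical at lever 0. The link leans outward from vertical by 0.611 + lever - link rad (negative: towards the lid). Light friction (0.04 N m) holds it where it is left.
- crossbar (a point): Middle of the link's crossbar, a 6 mm round bar 31 mm long along the case's y, 72 mm from the link's pin; this hooks into the keeper. Two arms 14 mm to either side join it to the pin and pass outside the keeper.
- finger_tab (a point): Middle of the link's finger tab: a rolled steel edge 12 mm thick, 34 mm long along the case's y, on a plate 34 mm beyond the crossbar (and 1.5 mm to the outer side). Gripped from above by its two ends it turns between the fingers as the link swings.
- keeper (a point): Where the crossbar's middle comes to lie in the keeper on the lid: 8 mm before the front face, 176 mm above the bench with the lid resting, 170 tight. The keeper is a 20 mm wide steel hook: a shelf 3 mm below this point and an upturned lip, 4.5 to 8 mm outward of it, 5.5 mm higher than it. The bar goes over the lip from above, down between lip and lid. Axes: x to the back, z up.
- ratchet: Plain steel ratchet handle, 204 mm long, 38 wide, lying on the bench to the left of the case; to be left alone. Origin: underside of its middle.
- electrical_tape: Small black roll of electrical tape, 58 mm across, 19 mm high, lying flat; to be left alone. Origin: centre of its underside.
- bolt: Steel hexagon bolt, 58 mm long, 20 wide, lying on the bench in front of the case; to be left alone. Origin: underside of its middle.
- tape_measure: Yellow tape measure, 83 mm long, 36 wide, 63 high, to the right of the case; to be left alone. Origin: centre of its underside.

How it is judged:
By the outcome, as a careful person would: the job done as asked, in the order asked, and still so for the second after the job is handed in, with the robot touching nothing.
It also fails if it takes over 51 s, if anything falls off the work surface, if the arm or the gripper's body presses on something with over 40 N, if the wrist force passes 120 N, or if a joint passes its speed limit or range.

## Working session

There is one attempt and no reset: what is moved stays moved. The work goes in short steps, Python scripts to look and compute and a tool call to move; the robot and the scene stay as the last step left them, time stands still between calls to the robot, and variables do not carry over. Pictures are saved under pics/ and viewed, at most 10 in all, crops included, and the job is handed in when it is done.

Besides the shell and the picture viewer there is one more tool, called after "Request:" as name(argument=value, ...) on one line, values as JSON. jog_arm: Moves the arm, as the interface text tells. Shift numbers are shares of 30 mm and turn numbers shares of 0.08 rad, none past 1 either way. Its arguments: {"type":"object","properties":{"plan":{"type":"array","items":{"type":"object","properties":{"claw":{"type":"number"},"tx":{"type":"number","minimum":-1,"maximum":1},"ty":{"type":"number","minimum":-1,"maximum":1},"tz":{"type":"number","minimum":-1,"maximum":1},"wx":{"type":"number","minimum":-1,"maximum":1},"wy":{"type":"number","minimum":-1,"maximum":1},"wz":{"type":"number","minimum":-1,"maximum":1}}}},"newtons":{"type":"number"}},"required":["plan"]}

```bash
mkdir -p pics
python3 - <<'E'
from cell import manip
import cv2,numpy as np
s=manip.read_state();print(s['t'],s['eef_pos'],np.round(s['tool_rot'],3).tolist(),s['finger_gap'])
for n in ['scene','top']:
    im,d=manip.snapshot(n);cv2.imwrite(f'pics/{n}0.png',im);np.save(n+'0.npy',d)
    c=manip.camera_params(n);print(n,np.round(c['mtx'],1).tolist(),c['xyz'],np.round(c['attitude'],4).tolist())
E
```

```text
0.0 [189.53113234 647.38798008 252.37741016] [[0.96, -0.281, -0.0], [-0.281, -0.96, -0.002], [0.0, 0.002, -1.0]] 85.26740342356547
scene [[445.6, 0.0, 253.0], [0.0, 445.6, 189.5], [0.0, 0.0, 1.0]] [   52.53486077 -1241.86315586   655.1254432 ] [[0.9124, -0.1713, 0.3718], [-0.4087, -0.4296, 0.8052], [0.0218, -0.8866, -0.462]]
top [[371.7, 0.0, 249.9], [0.0, 371.7, 189.6], [0.0, 0.0, 1.0]] [ 274.27775058 -310.62532648 1125.09952705] [[-0.0386, -0.9779, 0.2056], [-0.9993, 0.0382, -0.0059], [-0.0021, -0.2056, -0.9786]]
```

View pics/scene0.png

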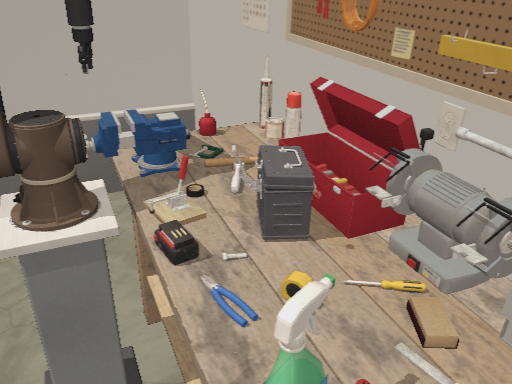

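View pics/top0.png

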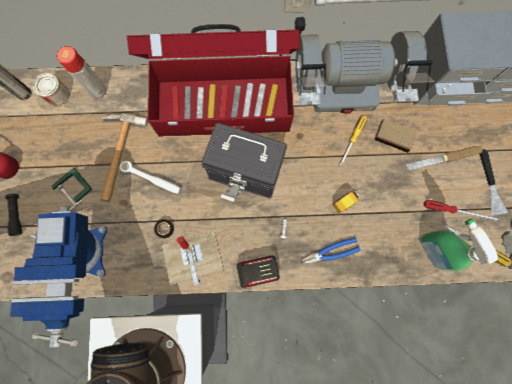

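The scene view shows the case at (285,190) and the top view shows it at (245,160). In the top view its latch points down and slightly left, near (235,188). I'll fit the lid from depth next.

```bash
cat > h.py <<'E'
import cv2,numpy as np
from cell import manip
def cloud(d,c):
    v,u=np.indices(d.shape);K=c['mtx']
    p=np.stack([(u-K[0,2])/K[0,0]*d,(v-K[1,2])/K[1,1]*d,d],-1)
    return p@np.array(c['attitude']).T+np.array(c['xyz'])
def proj(p,c):
    q=(np.atleast_2d(p)-c['xyz'])@np.array(c['attitude']);q=q[:,:2]/q[:,2:]
    return q*[c['mtx'][0][0],c['mtx'][1][1]]+[c['mtx'][0][2],c['mtx'][1][2]]
E
python3 - <<'E'
from h import *
d=np.load('top0.npy');P=cloud(d,manip.camera_params('top'))
m=np.zeros(d.shape,bool);m[115:205,195:295]=1
z=P[...,2];a=m&(z>180)&(z<205)
# lid region
n,l,st,_=cv2.connectedComponentsWithStats(a.astype(np.uint8));k=1+st[1:,4].argmax()
q=P[l==k];print(len(q),np.percentile(q[:,2],[5,50,95]))
r=cv2.minAreaRect(q[:,:2].astype(np.float32));print(r,cv2.boxPoints(r).tolist())
b=m&(z>60)&(z<178)
for v,u in np.argwhere(b): 
    if v>172 and u<250: print(u,v,P[v,u].round(0).tolist(),end=' ')
im=cv2.imread('pics/top0.png')[110:210,190:300];cv2.imwrite('pics/crop1.png',cv2.resize(im,None,fx=6,fy=6,interpolation=2)[:600,:660])
E
```

```text
3302 [186.82065062 191.90493226 196.46321362]
((570.088623046875, -303.4963073730469), (199.95254516601562, 124.43794250488281), 70.12702178955078) [[477.58935546875, -376.36834716796875], [594.6168212890625, -418.6693115234375], [662.587890625, -230.624267578125], [545.5604248046875, -188.32330322265625]]
207 173 [546.0, -195.0, 87.0] 208 173 [545.0, -199.0, 90.0] 209 173 [542.0, -203.0, 101.0] 210 173 [542.0, -205.0, 101.0] 211 173 [540.0, -209.0, 109.0] 212 173 [539.0, -212.0, 110.0] 213 173 [537.0, -215.0, 117.0] 214 173 [536.0, -219.0, 120.0] 215 173 [537.0, -221.0, 119.0] 216 173 [536.0, -224.0, 121.0] 217 173 [534.0, -227.0, 126.0] 218 173 [533.0, -231.0, 130.0] 219 173 [532.0, -234.0, 135.0] 220 173 [532.0, -236.0, 133.0] 221 173 [528.0, -240.0, 149.0] 222 173 [528.0, -243.0, 148.0] 223 173 [527.0, -246.0, 151.0] 224 173 [526.0, -249.0, 157.0] 225 173 [523.0, -252.0, 166.0] 226 173 [523.0, -255.0, 166.0] 227 173 [523.0, -257.0, 167.0] 228 173 [523.0, -260.0, 167.0] 229 173 [523.0, -263.0, 167.0] 230 173 [522.0, -265.0, 170.0] 231 173 [521.0, -268.0, 174.0] 232 173 [520.0, -27
[... 12358 characters left out ...]
.0, -274.0, 143.0] 235 192 [477.0, -276.0, 137.0] 236 192 [477.0, -279.0, 137.0] 237 192 [477.0, -281.0, 136.0] 238 192 [477.0, -284.0, 135.0] 239 192 [478.0, -287.0, 128.0] 229 193 [473.0, -260.0, 146.0] 230 193 [473.0, -263.0, 145.0] 231 193 [473.0, -265.0, 144.0] 232 193 [473.0, -268.0, 145.0] 233 193 [473.0, -271.0, 143.0] 234 193 [473.0, -273.0, 143.0] 235 193 [473.0, -276.0, 141.0] 236 193 [474.0, -279.0, 138.0] 237 193 [470.0, -282.0, 158.0] 238 193 [472.0, -284.0, 143.0] 239 193 [476.0, -286.0, 124.0] 232 194 [469.0, -268.0, 148.0] 233 194 [470.0, -271.0, 146.0] 234 194 [470.0, -273.0, 144.0] 235 194 [470.0, -276.0, 142.0] 236 194 [464.0, -280.0, 170.0] 237 194 [465.0, -282.0, 164.0]
```

View pics/crop1.png

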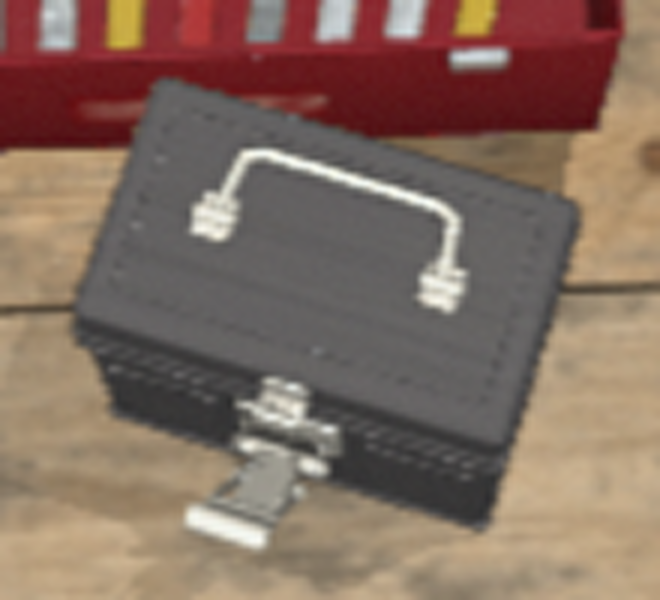

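The crop shows the tab as the pale bar at crop (228,525), top-view pixel (228,197), with the link leaning outward. The keeper is at crop (283,395). I'll read the tab's position from depth, restricted to bright pixels.

```bash
cat >> h.py <<'E'
YAW=-np.radians(19.87);ex=np.array([np.cos(YAW),np.sin(YAW),0]);ey=np.array([-np.sin(YAW),np.cos(YAW),0])
O=np.array([572.2,-304.2,0])   # case origin
def tocase(p): p=np.asarray(p)-O; return np.stack([p@ex,p@ey,p[...,2]],-1)
def toworld(c): c=np.asarray(c,float); return O+c[...,:1]*ex+c[...,1:2]*ey+c[...,2:]*np.array([0,0,1])
E
python3 - <<'E'
from h import *
d=np.load('top0.npy');P=cloud(d,manip.camera_params('top'));im=cv2.imread('pics/top0.png')
C=tocase(P)
m=np.zeros(d.shape,bool);m[190:206,218:240]=1
a=m&(C[...,2]>178)
print(a.sum());q=C[a];print(np.percentile(q,[2,25,50,75,98],axis=0).round(1).tolist())
b=a&(im.min(-1)>200);print(b.sum(),C[b].mean(0),C[b].min(0),C[b].max(0))
# scene view
d=np.load('scene0.npy');P=cloud(d,manip.camera_params('scene'));C=tocase(P)
a=(abs(C[...,1])<25)&(C[...,0]>-190)&(C[...,0]<-80)&(C[...,2]>150)&(C[...,2]<260)
print(a.sum(),np.percentile(C[a],[2,25,50,75,98],axis=0).round(1).tolist() if a.sum() else '')
# case front face & lateral bounds from scene
a=(C[...,2]>20)&(C[...,2]<100)&(abs(C[...,1])<110)&(abs(C[...,0])<80)
n=C[a];print(a.sum(),np.percentile(n,[2,5,50,95,98],axis=0).round(1).tolist())
print(manip.nose_length if not callable(manip.nose_length) else manip.nose_length())
E
```

```text
95
[[-139.0, -17.0, 186.7], [-135.6, -9.3, 196.4], [-131.3, -0.8, 222.9], [-122.2, 7.3, 224.9], [-116.3, 15.2, 227.1]]
33 [-134.47938937   -0.96927713  224.85574424] [-137.15057087  -16.49312351  221.54216054] [-131.28269147   14.86995604  227.1386319 ]
125 [[-137.5, -18.4, 150.8], [-128.4, -15.4, 163.6], [-120.3, -9.4, 190.7], [-113.8, 5.0, 218.5], [-103.9, 16.1, 225.6]]
1390 [[-62.2, -103.7, 21.0], [-61.6, -102.9, 23.7], [-9.2, -99.6, 60.3], [51.2, -17.9, 95.8], [55.4, 35.3, 98.5]]
22.0
```

Tab centre in the case frame is about (-136, -1, 219), so about (444,-259) in the world. I'll go there at height, first up and outward, then across.

Request:
jog_arm(plan=[{"claw": 1,"tx": 0.5,"ty": -0.5,"tz": 1},{"claw": 1,"tx": 0.9,"ty": -1,"tz": 1},{"claw": 1,"tx": 0.9,"ty": -1,"tz": 1},{"claw": 1,"tx": 0.9,"ty": -1,"tz": 1},{"claw": 1,"tx": 0.9,"ty": -1},{"claw": 1,"tx": 0.9,"ty": -1},{"claw": 1,"tx": 0.9,"ty": -1},{"claw": 1,"tx": 0.9,"ty": -1},{"claw": 1,"tx": 0.9,"ty": -1},{"claw": 1,"tx": 0.8,"ty": -1}])

```text
schema error: expected keys claw, tx, ty, tz, wx, wy, wz
```

Request:
jog_arm(plan=[{"claw": 1,"ty": -1},{"claw": 1,"ty": -1},{"claw": 1,"ty": -1},{"claw": 1,"ty": -1},{"claw": 1,"ty": -1},{"claw": 1,"ty": -1},{"claw": 1,"ty": -1},{"claw": 1,"ty": -1},{"claw": 1,"ty": -1},{"claw": 1,"ty": -1}])

```text
schema error: expected keys claw, tx, ty, tz, wx, wy, wz
```

Request:
jog_arm(plan=[{"claw": 1,"ty": -1,"wz": -0.8},{"claw": 1,"ty": -1},{"claw": 1,"ty": -1},{"claw": 1,"ty": -1},{"claw": 1,"ty": -1},{"claw": 1,"ty": -1},{"claw": 1,"ty": -1},{"claw": 1,"ty": -1},{"claw": 1,"ty": -1},{"claw": 1}])

```text
schema error: expected keys claw, tx, ty, tz, wx, wy, wz
```

Every key is required in each row.

Request:
jog_arm(plan=[{"claw": 1,"tx": 0.5,"ty": -0.5,"tz": 1,"wx": 0,"wy": 0,"wz": 0},{"claw": 1,"tx": 0.9,"ty": -1,"tz": 1,"wx": 0,"wy": 0,"wz": 0},{"claw": 1,"tx": 0.9,"ty": -1,"tz": 1,"wx": 0,"wy": 0,"wz": 0},{"claw": 1,"tx": 0.9,"ty": -1,"tz": 1,"wx": 0,"wy": 0,"wz": 0},{"claw": 1,"tx": 0.9,"ty": -1,"tz": 0,"wx": 0,"wy": 0,"wz": 0},{"claw": 1,"tx": 0.9,"ty": -1,"tz": 0,"wx": 0,"wy": 0,"wz": 0},{"claw": 1,"tx": 0.9,"ty": -1,"tz": 0,"wx": 0,"wy": 0,"wz": 0},{"claw": 1,"tx": 0.9,"ty": -1,"tz": 0,"wx": 0,"wy": 0,"wz": 0},{"claw": 1,"tx": 0.9,"ty": -1,"tz": 0,"wx": 0,"wy": 0,"wz": 0},{"claw": 1,"tx": 0.8,"ty": -1,"tz": 0,"wx": 0,"wy": 0,"wz": 0}])

```text
t: 1.35
eef_pos: [445.3, 361.6, 372.9]
tool_rot: [[0.96, -0.281, -0.001], [-0.281, -0.96, -0.001], [-0.0, 0.001, -1.0]]
contact_force: [-0.0, -0.7, 0.4]
finger_gap: 85.4
gripper_force: 0.0
```

Request:
jog_arm(plan=[{"claw": 1,"tx": 0,"ty": -1,"tz": 0,"wx": 0,"wy": 0,"wz": 0},{"claw": 1,"tx": 0,"ty": -1,"tz": 0,"wx": 0,"wy": 0,"wz": 0},{"claw": 1,"tx": 0,"ty": -1,"tz": 0,"wx": 0,"wy": 0,"wz": 0},{"claw": 1,"tx": 0,"ty": -1,"tz": 0,"wx": 0,"wy": 0,"wz": 0},{"claw": 1,"tx": 0,"ty": -1,"tz": 0,"wx": 0,"wy": 0,"wz": 0},{"claw": 1,"tx": 0,"ty": -1,"tz": 0,"wx": 0,"wy": 0,"wz": 0},{"claw": 1,"tx": 0,"ty": -1,"tz": 0,"wx": 0,"wy": 0,"wz": 0},{"claw": 1,"tx": 0,"ty": -1,"tz": 0,"wx": 0,"wy": 0,"wz": 0},{"claw": 1,"tx": 0,"ty": -1,"tz": 0,"wx": 0,"wy": 0,"wz": 0},{"claw": 1,"tx": 0,"ty": -1,"tz": 0,"wx": 0,"wy": 0,"wz": 0}])

```text
t: 2.6
eef_pos: [443.8, 61.2, 373.6]
tool_rot: [[0.96, -0.28, 0.001], [-0.28, -0.96, 0.001], [0.001, -0.001, -1.0]]
contact_force: [0.7, 0.5, -0.1]
finger_gap: 85.2
gripper_force: 0.0
```

Request:
jog_arm(plan=[{"claw": 1,"tx": 0,"ty": -1,"tz": 0,"wx": 0,"wy": 0,"wz": -0.8},{"claw": 1,"tx": 0,"ty": -1,"tz": 0,"wx": 0,"wy": 0,"wz": 0},{"claw": 1,"tx": 0,"ty": -1,"tz": 0,"wx": 0,"wy": 0,"wz": 0},{"claw": 1,"tx": 0,"ty": -1,"tz": 0,"wx": 0,"wy": 0,"wz": 0},{"claw": 1,"tx": 0,"ty": -1,"tz": 0,"wx": 0,"wy": 0,"wz": 0},{"claw": 1,"tx": 0,"ty": -1,"tz": 0,"wx": 0,"wy": 0,"wz": 0},{"claw": 1,"tx": 0,"ty": -1,"tz": 0,"wx": 0,"wy": 0,"wz": 0},{"claw": 1,"tx": 0,"ty": -1,"tz": 0,"wx": 0,"wy": 0,"wz": 0},{"claw": 1,"tx": 0,"ty": -1,"tz": 0,"wx": 0,"wy": 0,"wz": 0},{"claw": 1,"tx": 0,"ty": 0,"tz": 0,"wx": 0,"wy": 0,"wz": 0}])

```text
t: 3.85
eef_pos: [443.6, -208.6, 373.2]
tool_rot: [[0.939, -0.344, -0.0], [-0.344, -0.939, -0.0], [-0.0, 0.0, -1.0]]
contact_force: [-0.2, 1.6, -0.7]
finger_gap: 85.3
gripper_force: 0.0
```

Request:
jog_arm(plan=[{"claw": 0.7,"tx": 0,"ty": -0.9,"tz": -0.6,"wx": 0,"wy": 0,"wz": 0},{"claw": 0.7,"tx": 0,"ty": -0.8,"tz": -0.9,"wx": 0,"wy": 0,"wz": 0},{"claw": 0.7,"tx": 0,"ty": 0,"tz": -0.4,"wx": 0,"wy": 0,"wz": 0},{"claw": 0.7,"tx": 0,"ty": 0,"tz": 0,"wx": 0,"wy": 0,"wz": 0}])

```text
t: 4.35
eef_pos: [444.0, -257.7, 315.9]
tool_rot: [[0.94, -0.342, -0.001], [-0.342, -0.94, 0.0], [-0.001, 0.0, -1.0]]
contact_force: [-0.0, 0.3, 0.2]
finger_gap: 59.9
gripper_force: 0.0
```

```bash
cat >> h.py <<'E'
def wcloud(d,c):
    v,u=np.indices(d.shape);K=c['mtx'];x=(u-K[0,2]);y=(v-K[1,2]);r=np.hypot(x,y)+1e-9;t=np.tan(np.minimum(r/K[0,0],1.4))
    p=np.stack([x/r*t*d,y/r*t*d,d],-1); return p@np.array(c['attitude']).T+np.array(c['xyz'])
E
python3 - <<'E'
from h import *
s=manip.read_state();print(s['t'],s['eef_pos'],s['finger_gap'])
c=manip.camera_params('wrist');im,d=manip.snapshot('wrist');print(c['xyz'],np.round(c['attitude'],3).tolist(),c['mtx'][0])
cv2.imwrite('pics/w1.png',im);C=tocase(wcloud(d,c));np.save('w1c.npy',C)
a=(abs(C[...,1])<30)&(C[...,0]<-110)&(C[...,0]>-170)&(C[...,2]>205)&(C[...,2]<240)
print(a.sum(),np.percentile(C[a],[2,50,98],axis=0).round(1).tolist(),np.argwhere(a).mean(0))
E
```

```text
4.35 [ 443.99873449 -257.66278427  315.93749532] 59.93081384044687
[ 513.99777448 -281.42930534  436.50120177] [[-0.34, -0.901, -0.27], [-0.94, 0.326, 0.097], [0.0, 0.287, -0.958]] [297.31863964   0.         256.9263818 ]
968 [[-137.2, -14.3, 205.5], [-128.5, 1.5, 223.4], [-124.6, 17.3, 226.2]] [194.49173554 257.10640496]
```

View pics/w1.png

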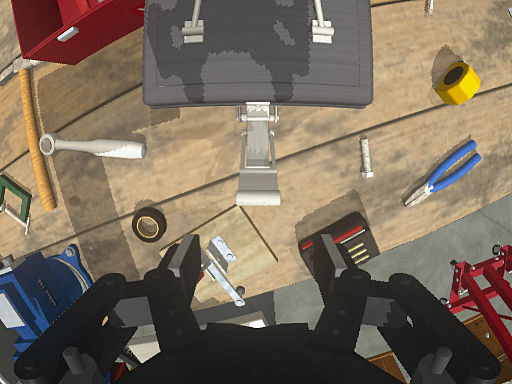

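The wrist view shows the tab centred at (259,198), the link running up to the pivot at about (258,120), and the lid's front edge at row 104. I'll check the case frame against this cloud.

Run:
```python
from h import *
C=np.load('w1c.npy')
for z0,z1 in((183,194),(155,175),(186,202)):
  a=(C[...,2]>z0)&(C[...,2]<z1)&(abs(C[...,0]+60)<12)&(abs(C[...,1])<95)
  for lo in(-90,-60,30,60):
    b=a&(C[...,1]>lo)&(C[...,1]<lo+30); 
    if b.sum()>5: print(z0,lo,b.sum(),np.percentile(C[b][:,0],[1,5,20,50]).round(1))
a=(C[...,2]>185)&(C[...,2]<200)&(C[...,0]>-55)&(C[...,0]<20); print(np.percentile(C[a][:,1],[.5,2,98,99.5]),np.median(C[a][:,2]))
# latch parts: keeper region, ears, lever in middle
a=(abs(C[...,1])<25)&(C[...,0]<-63)&(C[...,0]>-150)&(C[...,2]>90)
q=C[a]
for x in range(-150,-62,4):
  b=q[(q[:,0]>=x)&(q[:,0]<x+4)]
  if len(b)>3: print(x,len(b),np.percentile(b[:,2],[5,50,95]).round(0),np.percentile(b[:,1],[2,98]).round(1))
im=cv2.imread('pics/w1.png')
v,u=np.where((im.min(-1)>150)&a);print(np.median(C[v,u],axis=0))
```

```text
183 -90 432 [-59.4 -58.9 -57.3 -54.1]
183 -60 465 [-59.4 -59.  -57.4 -54.2]
183 30 459 [-59.4 -58.9 -57.4 -54.1]
183 60 431 [-59.3 -58.9 -57.3 -54.2]
155 -90 107 [-62.5 -62.4 -61.8 -60.9]
155 -60 115 [-62.5 -62.4 -61.9 -60.9]
155 30 92 [-62.5 -62.4 -62.  -61.2]
155 60 79 [-62.5 -62.4 -62.  -61.2]
186 -90 458 [-59.4 -58.9 -57.2 -53.7]
186 -60 499 [-59.4 -59.  -57.2 -53.8]
186 30 495 [-59.4 -58.9 -57.2 -53.7]
186 60 463 [-59.3 -58.9 -57.2 -53.7]
[-95.76415411 -91.97424341  94.27316753  98.1667194 ] 193.0092726939504
-138 152 [222. 224. 225.] [-14.6  17.4]
-134 239 [224. 225. 226.] [-14.2  17.5]
-130 610 [210. 223. 370.] [-15.   17.2]
-126 5667 [208. 379. 390.] [-24.   16.1]
-122 3004 [192. 377. 385.] [-24.6  24.7]
-118 4682 [191. 392. 397.] [-20.6  23. ]
-114 160 [149. 152. 181.] [-13.7  15.7]
-110 144 [146. 149. 170.] [-14.1  16. ]
-106 152 [142. 145. 159.] [-13.7  15.7]
-102 128 [139. 141. 149.] [-14.1  15.7]
-98 134 [130. 136. 139.] [-13.7  15.7]
-94 136 [124. 132. 136.] [-15.3  17.2]
-90 107 [123. 129. 131.] [-14.2  16.1]
-86 80 [124. 126. 128.] [-8.9 10.8]
-82 94 [117. 123. 124.] [-18.6  20.5]
-78 119 [118. 121. 182.] [-20.8  22.7]
-74 162 [115. 173. 182.] [-18.4  20.2]
-70 114 [119. 173. 174.] [-18.3  20.2]
-66 110 [123. 172. 181.] [-18.   22.2]
[-103.88288209    0.55656771  172.24834638]
```

Request:
jog_arm(plan=[{"claw": 0.7,"tx": 0.09,"ty": 0,"tz": -0.7,"wx": 0,"wy": 0,"wz": 0},{"claw": 0.7,"tx": 0,"ty": 0,"tz": -0.8,"wx": 0,"wy": 0,"wz": 0},{"claw": 0.7,"tx": 0,"ty": 0,"tz": -0.8,"wx": 0,"wy": 0,"wz": 0},{"claw": 0.7,"tx": 0,"ty": 0,"tz": -0.5,"wx": 0,"wy": 0,"wz": 0},{"claw": 0.45,"tx": 0,"ty": 0,"tz": 0,"wx": 0,"wy": 0,"wz": 0},{"claw": 0.45,"tx": 0,"ty": 0,"tz": 0,"wx": 0,"wy": 0,"wz": 0}], newtons=25)

```text
t: 5.15
eef_pos: [448.1, -258.3, 233.5]
tool_rot: [[0.94, -0.341, 0.002], [-0.341, -0.94, -0.001], [0.002, 0.0, -1.0]]
contact_force: [-0.2, 0.0, 0.6]
finger_gap: 38.4
gripper_force: 0.0
```

```bash
sed -i 's/^O=.*/O=np.array([572.6,-303.1,0])/' h.py
python3 - <<'E'
from h import *
s=manip.read_state();print(s['t'],tocase(s['eef_pos']),s['finger_gap'],s['contact_force'])
im,d=manip.snapshot('wrist');cv2.imwrite('pics/w2.png',im)
E
```

```text
5.15 [-1.32353793e+02 -1.69470889e-01  2.33509719e+02] 38.3646461698327 [-0.2124667   0.03647786  0.62961932]
```

View pics/w2.png

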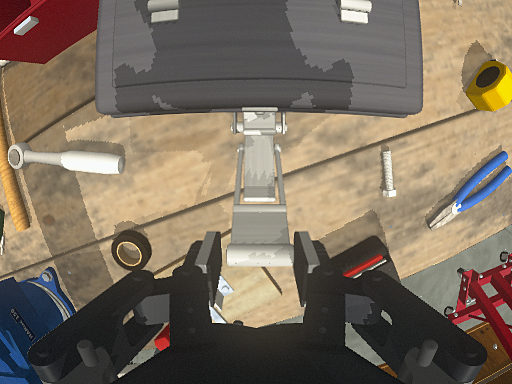

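The tab, at (258,255), is centred between the pads at columns 215 and 303. Closing.

Request:
jog_arm(plan=[{"claw": 0.3,"tx": 0,"ty": 0,"tz": 0,"wx": 0,"wy": 0,"wz": 0},{"claw": 0.3,"tx": 0,"ty": 0,"tz": 0,"wx": 0,"wy": 0,"wz": 0},{"claw": 0.3,"tx": 0,"ty": 0,"tz": 0,"wx": 0,"wy": 0,"wz": 0},{"claw": 0.3,"tx": 0,"ty": 0,"tz": 0,"wx": 0,"wy": 0,"wz": 0}], newtons=25)

```text
t: 5.7
eef_pos: [447.2, -258.8, 233.3]
tool_rot: [[0.94, -0.342, 0.0], [-0.342, -0.94, -0.001], [0.001, 0.001, -1.0]]
contact_force: [-3.8, -2.8, 6.1]
finger_gap: 33.0
gripper_force: 26.5
```

Request:
jog_arm(plan=[{"claw": 0.3,"tx": 0.33,"ty": -0.12,"tz": 0.14,"wx": 0,"wy": 0,"wz": 0},{"claw": 0.3,"tx": 0.33,"ty": -0.12,"tz": 0.09,"wx": 0,"wy": 0,"wz": 0},{"claw": 0.3,"tx": 0.34,"ty": -0.12,"tz": 0.06,"wx": 0,"wy": 0,"wz": 0},{"claw": 0.3,"tx": 0.34,"ty": -0.12,"tz": 0.02,"wx": 0,"wy": 0,"wz": 0},{"claw": 0.3,"tx": 0.29,"ty": -0.1,"tz": -0.01,"wx": 0,"wy": 0,"wz": 0},{"claw": 0.3,"tx": 0.29,"ty": -0.11,"tz": -0.04,"wx": 0,"wy": 0,"wz": 0},{"claw": 0.3,"tx": 0.25,"ty": -0.09,"tz": -0.06,"wx": 0,"wy": 0,"wz": 0},{"claw": 0.3,"tx": 0.25,"ty": -0.09,"tz": -0.08,"wx": 0,"wy": 0,"wz": 0},{"claw": 0.3,"tx": 0,"ty": 0,"tz": 0,"wx": 0,"wy": 0,"wz": 0}], newtons=25)

```text
t: 6.82
eef_pos: [519.9, -285.1, 235.8]
tool_rot: [[0.94, -0.342, -0.001], [-0.342, -0.94, -0.001], [-0.001, 0.001, -1.0]]
contact_force: [-3.4, -5.7, 1.4]
finger_gap: 33.4
gripper_force: 26.2
```

Run:
```python
from h import *
s=manip.read_state();print(s['t'],tocase(s['eef_pos']),s['finger_gap'],s['contact_force'])
c=manip.camera_params('wrist');im,d=manip.snapshot('wrist')
C=tocase(wcloud(d,c))
a=(abs(C[...,1])<25)&(C[...,0]<-50)&(C[...,0]>-130)&(C[...,2]>100)&(C[...,2]<235)
q=C[a]
for z in range(100,235,6):
  b=q[(q[:,2]>=z)&(q[:,2]<z+6)]
  if len(b)>3: print(z,len(b),np.percentile(b[:,0],[5,50,95]).round(1),np.percentile(b[:,1],[2,98]).round(1))
im2,_=manip.snapshot('scene');e=cv2.resize(im2[130:240,225:335],(480,480),interpolation=2)
cv2.imwrite('pics/w3.png',np.hstack([cv2.resize(im[60:340,140:380],(310,362)),cv2.resize(e,(362,362))]))
```

```text
6.825 [-55.65281991  -0.98974711 235.79475808] 33.4209105963785 [-3.41864303 -5.65704977  1.38954782]
118 9 [-95.7 -90.6 -89.9] [-17.   15.9]
124 12 [-93.4 -89.3 -88.5] [-16.5  15.6]
130 5 [-87.1 -86.7 -86.4] [-14.5  14.3]
136 9 [-86.8 -84.9 -84.5] [-14.9  13.8]
142 12 [-84.6 -83.3 -82.6] [-15.3  14.3]
148 122 [-115.9 -114.6  -81.4] [-13.2  12.3]
154 212 [-118.8 -116.8  -80.6] [-12.3  12. ]
160 184 [-123.5 -119.7  -77.6] [-13.   12.2]
166 28 [-76.3 -74.2 -70.3] [-14.2  14. ]
172 191 [-73.  -72.2 -69.7] [-12.7   9.2]
178 20 [-72.3 -72.1 -70.7] [-14.7  14. ]
184 155 [-67.2 -60.5 -59.3] [-14.6  11.5]
190 1104 [-68.1 -54.4 -50.4] [-23.2  23.2]
196 50 [-67.2 -66.8 -66.3] [-14.6  13.7]
214 37 [-57.2 -54.3 -50.5] [-16.3  17. ]
220 539 [-57.1 -55.1 -54.1] [-16.2  17. ]
226 1051 [-64.2 -59.4 -55.7] [-16.2  17.1]
232 46 [-65.4 -56.3 -51.1] [-16.3  17.3]
```

View pics/w3.png

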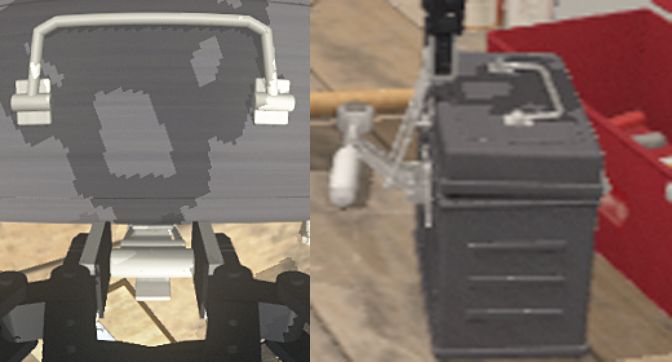

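The tab is held and the link now leans over the lid. The left half shows the tab between the pads, and the right half shows the link above the keeper with the bar near (-68, z 190). Pulling down to hook it.

Request:
jog_arm(plan=[{"claw": 0.3,"tx": 0,"ty": 0,"tz": -0.1,"wx": 0,"wy": 0,"wz": 0},{"claw": 0.3,"tx": 0,"ty": 0,"tz": -0.1,"wx": 0,"wy": 0,"wz": 0},{"claw": 0.3,"tx": 0,"ty": 0,"tz": -0.1,"wx": 0,"wy": 0,"wz": 0},{"claw": 0.3,"tx": 0,"ty": 0,"tz": -0.1,"wx": 0,"wy": 0,"wz": 0},{"claw": 0.3,"tx": 0,"ty": 0,"tz": 0,"wx": 0,"wy": 0,"wz": 0}], newtons=30)

```text
t: 7.55
eef_pos: [521.1, -285.5, 225.6]
tool_rot: [[0.94, -0.341, 0.003], [-0.341, -0.94, -0.002], [0.004, 0.001, -1.0]]
contact_force: [0.6, -6.6, 5.5]
finger_gap: 33.1
gripper_force: 30.7
```

```bash
cat > look.py <<'E'
from h import *
s=manip.read_state();print(s['t'],tocase(s['eef_pos']),s['finger_gap'],s['contact_force'])
c=manip.camera_params('wrist');im,d=manip.snapshot('wrist')
C=tocase(wcloud(d,c))
a=(abs(C[...,1])<25)&(C[...,0]<-50)&(C[...,0]>-150)&(C[...,2]>90)&(C[...,2]<235)
q=C[a]
for z in range(90,235,6):
  b=q[(q[:,2]>=z)&(q[:,2]<z+6)]
  if len(b)>3: print(z,len(b),np.percentile(b[:,0],[5,50,95]).round(1),np.percentile(b[:,1],[2,98]).round(1))
E
python3 look.py
```

```text
7.55 [-54.42851948  -0.93913174 225.58982007] 33.08598226748945 [ 0.60853266 -6.56311261  5.50979151]
120 20 [-128.9 -122.6 -121.7] [-11.1   7.3]
126 410 [-135.2 -129.2 -121.9] [-11.1   9.9]
132 117 [-138.9 -136.9 -134.3] [-11.1   9.9]
150 7 [-78.2 -77.9 -75.9] [-15.5  13.9]
156 11 [-76.  -73.9 -73.5] [-14.8  14.1]
162 10 [-73.2 -72.2 -71.9] [-15.2  14.4]
174 28 [-67.  -66.5 -66. ] [-15.4  13.9]
180 232 [-68.1 -67.  -65.9] [-15.2  14.7]
186 301 [-61.2 -57.3 -51.9] [-15.6  16.1]
192 494 [-55.5 -52.5 -50.2] [-16.7  17.4]
204 40 [-55.6 -53.9 -50.3] [-16.2  17. ]
210 548 [-55.9 -53.9 -53. ] [-16.1  16.9]
216 1025 [-62.8 -58.2 -54.6] [-16.  17.]
222 90 [-64.  -58.  -50.8] [-16.3  17.2]
228 91 [-63.4 -57.4 -51. ] [-16.1  17.1]
234 20 [-63.3 -54.8 -50.8] [-16.1  17. ]
```

Request:
jog_arm(plan=[{"claw": 0.3,"tx": -0.02,"ty": 0.01,"tz": -0.08,"wx": 0,"wy": 0,"wz": 0},{"claw": 0.3,"tx": -0.02,"ty": 0.01,"tz": -0.08,"wx": 0,"wy": 0,"wz": 0},{"claw": 0.3,"tx": 0,"ty": 0,"tz": -0.05,"wx": 0,"wy": 0,"wz": 0},{"claw": 0.3,"tx": 0,"ty": 0,"tz": 0,"wx": 0,"wy": 0,"wz": 0}], newtons=30)

```text
t: 8.1
eef_pos: [520.3, -285.3, 220.7]
tool_rot: [[0.94, -0.341, 0.005], [-0.341, -0.94, -0.003], [0.006, 0.002, -1.0]]
contact_force: [-1.5, -4.6, 12.7]
finger_gap: 33.5
gripper_force: 31.4
```

```bash
python3 look.py
```

```text
8.1 [-55.25436658  -0.99448943 220.7112354 ] 33.532854137373896 [-1.48244598 -4.59523863 12.65870721]
108 310 [-140.8 -135.1 -129.7] [-10.9  10.3]
174 155 [-67.9 -67.2 -65.8] [-15.4  15.2]
180 54 [-66.9 -66.5 -63.6] [-14.8  13.6]
186 547 [-60.8 -55.7 -50.6] [-16.1  16.6]
192 275 [-54.6 -52.2 -50.1] [-15.7  16.9]
198 27 [-56.  -53.2 -50.3] [-16.1  16.9]
204 386 [-55.6 -54.5 -53.6] [-16.1  16.9]
210 1200 [-63.4 -58.2 -54.7] [-16.1  17. ]
216 86 [-64.6 -58.  -50.5] [-16.3  17.2]
222 96 [-64.7 -57.1 -50.8] [-16.2  17.2]
228 121 [-64.6 -57.7 -51.1] [-16.3  17.1]
234 18 [-60.3 -57.9 -53.9] [-16.2  17.1]
```

The pull force rose to 12.7 N with the bar at about z 176 and the lever just past level, so it's hooked. Now I'll release, rise, move outward while tilting 30°, and close the fingers.

Request:
jog_arm(plan=[{"claw": 0.6,"tx": 0,"ty": 0,"tz": 0,"wx": 0,"wy": 0,"wz": 0},{"claw": 0.6,"tx": 0,"ty": 0,"tz": 0,"wx": 0,"wy": 0,"wz": 0},{"claw": 0.6,"tx": 0,"ty": 0,"tz": 0,"wx": 0,"wy": 0,"wz": 0},{"claw": 0.6,"tx": 0,"ty": 0,"tz": 0.4,"wx": 0,"wy": 0,"wz": 0},{"claw": 0.6,"tx": 0,"ty": 0,"tz": 0.8,"wx": 0,"wy": 0,"wz": 0},{"claw": 0.6,"tx": 0,"ty": 0,"tz": 0.4,"wx": 0,"wy": 0,"wz": 0},{"claw": 0.6,"tx": 0,"ty": 0,"tz": 0,"wx": 0,"wy": 0,"wz": 0}])

```text
t: 9.02
eef_pos: [519.2, -283.8, 266.7]
tool_rot: [[0.94, -0.342, 0.002], [-0.342, -0.94, -0.0], [0.002, -0.0, -1.0]]
contact_force: [-0.8, -0.6, -0.2]
finger_gap: 51.4
gripper_force: 0.0
```

Run:
```python
exec(open('look.py').read())
im2,_=manip.snapshot('scene');e=cv2.resize(im2[130:240,225:335],(480,480),interpolation=2)
cv2.imwrite('pics/w4.png',np.hstack([im[0:300,106:406],cv2.resize(e,(300,300))]))
```

```text
9.025 [-5.67503950e+01  1.89837820e-02  2.66743898e+02] 51.41309730744938 [-0.75268671 -0.60053578 -0.19780174]
108 526 [-140.2 -127.2 -112.8] [-10.2   9.9]
114 5 [-86.9 -85.7 -85.2] [-15.1  14.9]
132 5 [-80.6 -80.5 -79.7] [-14.  15.]
144 8 [-77.1 -76.  -75.6] [-14.9  15.2]
174 11 [-66.7 -66.6 -66. ] [-14.6  14.3]
186 492 [-61.  -56.1 -50.4] [-23.8  23.3]
192 302 [-55.2 -52.3 -50.1] [-23.7  23.8]
204 159 [-56.  -54.9 -54.4] [-16.   15.8]
210 762 [-64.3 -59.2 -55.4] [-16.   15.6]
```

View pics/w4.png

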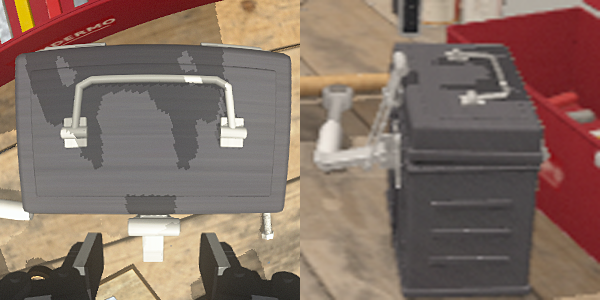

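The link stays hooked: the tab stands at the lid edge at left-half (153,228), and the lever is level in the right half at about (340,160).

Request:
jog_arm(plan=[{"claw": 0.6,"tx": -0.8,"ty": 0.29,"tz": 0.2,"wx": 0,"wy": 0,"wz": 0},{"claw": 0,"tx": -0.8,"ty": 0.29,"tz": 0,"wx": -0.36,"wy": -1,"wz": 0},{"claw": 0,"tx": -0.8,"ty": 0.29,"tz": 0,"wx": -0.36,"wy": -1,"wz": 0},{"claw": 0,"tx": 0,"ty": 0,"tz": -0.5,"wx": -0.36,"wy": -1,"wz": 0},{"claw": 0,"tx": 0,"ty": 0,"tz": -0.8,"wx": -0.36,"wy": -1,"wz": 0},{"claw": 0,"tx": 0,"ty": 0,"tz": -0.8,"wx": -0.36,"wy": -1,"wz": 0},{"claw": 0,"tx": 0,"ty": 0,"tz": -0.8,"wx": -0.36,"wy": -1,"wz": 0},{"claw": 0,"tx": 0,"ty": 0,"tz": -0.3,"wx": 0,"wy": 0,"wz": 0},{"claw": 0,"tx": 0,"ty": 0,"tz": 0,"wx": 0,"wy": 0,"wz": 0}])

```text
t: 10.25
eef_pos: [446.7, -265.1, 181.9]
tool_rot: [[0.825, -0.348, 0.444], [-0.302, -0.937, -0.173], [0.477, 0.009, -0.879]]
contact_force: [0.1, 0.3, -0.0]
finger_gap: -0.1
gripper_force: 0.0
```

Run:
```python
exec(open('look.py').read())
R=s['tool_rot'];print(np.round(R,3).tolist(), 'tip',tocase(s['eef_pos']+22*R[:,2]))
cv2.imwrite('pics/w5.png',im)
```

```text
10.25 [-131.32937004   -7.06994368  181.92457553] -0.10340372206131146 [ 0.07447735  0.33973464 -0.00695747]
90 72 [-63.3 -63.  -62.7] [-23.7  23.7]
96 110 [-64.5 -63.1 -62.7] [-23.   23.5]
102 116 [-95.2 -63.1 -62.8] [-23.7  23.4]
108 653 [-112.4 -101.2  -62.9] [-18.9  18.4]
114 1543 [-100.6  -84.5  -63.1] [-20.7  20.6]
120 332 [-88.  -73.1 -62.8] [-22.8  22. ]
126 142 [-86.6 -63.2 -62.7] [-23.6  23.7]
132 197 [-84.6 -62.9 -60.4] [-23.9  24.1]
138 115 [-82.8 -80.6 -60.3] [-24.2  24.2]
144 175 [-80.8 -62.1 -59.8] [-24.4  24.7]
150 83 [-79.  -77.8 -60.5] [-22.3  17.2]
156 139 [-76.8 -75.  -62.4] [-24.3  24.2]
162 267 [-74.9 -62.3 -60.1] [-24.4  24.4]
168 395 [-117.8  -75.5  -59.8] [-24.2  23.6]
174 863 [-120.6  -75.7  -59.7] [-23.   22.8]
180 1150 [-123.8  -71.3  -59.6] [-22.5  23. ]
186 1400 [-127.8  -68.6  -55.1] [-24.1  23.9]
192 1204 [-139.9  -67.   -52.6] [-23.   23.3]
198 930 [-148.4 -127.9  -64.5] [-22.   14.4]
204 1367 [-142.2 -130.5  -65.8] [-23.6  20.8]
210 3322 [-145.6  -66.4  -58. ] [-18.8  23.4]
216 982 [-142.2 -136.9 -135.3] [-19.2  24.2]
222 316 [-146.7 -140.5 -136.4] [-19.4  24.9]
228 1160 [-147.  -138.4 -136.7] [-20.7  10.6]
234 268 [-147.5 -139.9 -138.9] [-20.5  10.7]
[[0.825, -0.348, 0.444], [-0.302, -0.937, -0.173], [0.477, 0.009, -0.879]] tip [-120.84002046   -7.33417728  162.58798518]
```

View pics/w5.png

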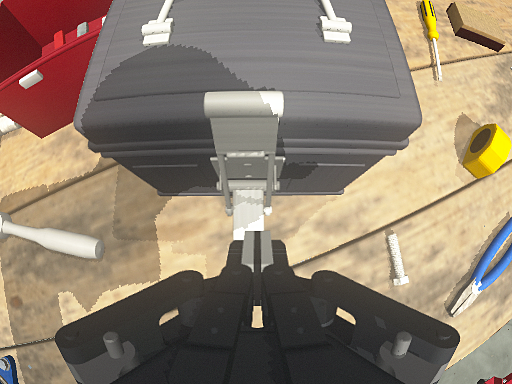

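The closed fingertips, at (257,235), point at the lever, with the hooked link behind at (243,130). The tool is 7 mm off to the side, so I'll correct that and descend to just above the lever.

Request:
jog_arm(plan=[{"claw": 0,"tx": 0.03,"ty": 0.25,"tz": 0,"wx": 0,"wy": 0,"wz": 0},{"claw": 0,"tx": 0,"ty": 0,"tz": -0.5,"wx": 0,"wy": 0,"wz": 0},{"claw": 0,"tx": 0,"ty": 0,"tz": -0.6,"wx": 0,"wy": 0,"wz": 0},{"claw": 0,"tx": 0,"ty": 0,"tz": -0.2,"wx": 0,"wy": 0,"wz": 0},{"claw": 0,"tx": 0,"ty": 0,"tz": 0,"wx": 0,"wy": 0,"wz": 0}])

```text
t: 10.92
eef_pos: [451.0, -266.3, 157.0]
tool_rot: [[0.835, -0.34, 0.432], [-0.306, -0.94, -0.149], [0.457, -0.008, -0.889]]
contact_force: [0.4, -0.4, -0.2]
finger_gap: 0.3
gripper_force: 0.0
```

```bash
cat > tip.py <<'E'
from h import *
s=manip.read_state();R=s['tool_rot'];print(s['t'],'tip',tocase(s['eef_pos']+22*R[:,2]).round(1),'F case',(s['contact_force']@ex).round(1),s['contact_force'].round(1))
E
python3 tip.py
```

```text
10.925 tip [-116.8   -6.6  137.4] F case 0.5 [ 0.4 -0.4 -0.2]
```

```bash
python3 -c "
from cell import manip;s=manip.read_state();print(s['qpos'].round(3) if hasattr(s['qpos'],'round') else s['qpos'])"
```

```text
[-0.178 -0.017 -1.016  0.604 -0.124  0.815]
```

Joint 3 sits at its limit and joint 5 is near zero, so this much tilt is out of reach here. I'll go back to about 13° and correct y.

Request:
jog_arm(plan=[{"claw": 0,"tx": 0,"ty": 0,"tz": 0,"wx": 0.34,"wy": 0.94,"wz": 0},{"claw": 0,"tx": 0,"ty": 0,"tz": 0,"wx": 0.34,"wy": 0.94,"wz": 0},{"claw": 0,"tx": 0,"ty": 0,"tz": 0,"wx": 0.34,"wy": 0.94,"wz": 0},{"claw": 0,"tx": 0.08,"ty": 0.21,"tz": 0,"wx": 0,"wy": 0,"wz": 0},{"claw": 0,"tx": 0,"ty": 0,"tz": 0,"wx": 0,"wy": 0,"wz": 0}])

```text
t: 11.55
eef_pos: [453.0, -265.6, 158.9]
tool_rot: [[0.907, -0.346, 0.239], [-0.334, -0.938, -0.09], [0.256, 0.002, -0.967]]
contact_force: [-1.3, 0.3, 0.3]
finger_gap: 0.1
gripper_force: 0.0
```

```bash
cat >> tip.py <<'E'
print(np.round(s['qpos'],3), 'axis in case',(R[:,2]@ex).round(3),(R[:,2]@ey).round(3),'ty',(R[:,1]@ex).round(3))
E
python3 tip.py
```

```text
11.55 tip [-119.6   -5.5  137.7] F case -1.3 [-1.3  0.3  0.3]
[-0.114  0.066 -0.687  0.116 -0.571  1.242] axis in case 0.256 -0.004 ty -0.006
```

Request:
jog_arm(plan=[{"claw": 0,"tx": 0.02,"ty": 0.2,"tz": 0,"wx": 0,"wy": 0,"wz": 0},{"claw": 0,"tx": 0,"ty": 0,"tz": -0.3,"wx": 0,"wy": 0,"wz": 0},{"claw": 0,"tx": 0,"ty": 0,"tz": 0,"wx": 0,"wy": 0,"wz": 0}])

```text
t: 11.92
eef_pos: [453.3, -259.7, 149.5]
tool_rot: [[0.908, -0.346, 0.238], [-0.334, -0.938, -0.09], [0.254, 0.002, -0.967]]
contact_force: [0.0, 0.1, -0.1]
finger_gap: 0.0
gripper_force: 0.0
```

```bash
python3 tip.py
```

```text
11.925 tip [-121.4    0.2  128.2] F case -0.0 [ 0.   0.1 -0.1]
[-0.1    0.074 -0.708  0.127 -0.544  1.217] axis in case 0.254 -0.004 ty -0.006
```

Request:
jog_arm(plan=[{"claw": 0,"tx": -0.04,"ty": 0.02,"tz": -0.3,"wx": 0,"wy": 0,"wz": 0},{"claw": 0,"tx": -0.04,"ty": 0.01,"tz": -0.2,"wx": 0,"wy": 0,"wz": 0},{"claw": 0,"tx": 0,"ty": 0,"tz": -0.2,"wx": 0,"wy": 0,"wz": 0},{"claw": 0,"tx": 0,"ty": 0,"tz": -0.2,"wx": 0,"wy": 0,"wz": 0},{"claw": 0,"tx": 0,"ty": 0,"tz": 0,"wx": 0,"wy": 0,"wz": 0}])

```text
t: 12.55
eef_pos: [452.3, -259.2, 123.4]
tool_rot: [[0.907, -0.346, 0.24], [-0.334, -0.938, -0.09], [0.256, 0.002, -0.967]]
contact_force: [0.2, 0.5, 0.4]
finger_gap: 0.3
gripper_force: 0.2
```

```bash
python3 tip.py; python3 look.py
```

```text
12.55 tip [-122.4    0.3  102.1] F case 0.1 [0.2 0.5 0.4]
[-0.1    0.11  -0.753  0.148 -0.462  1.193] axis in case 0.256 -0.003 ty -0.006
12.55 [-128.04852119    0.39380678  123.37272827] 0.26684665773445415 [0.23017721 0.48692356 0.35373067]
90 5 [-63.5 -63.4 -63.3] [17.7 18.6]
96 11 [-118.   -92.8  -63.2] [-12.2  18.4]
102 1030 [-115.5 -107.6  -89.9] [-14.9  15.5]
108 1672 [-113.5  -95.4  -87. ] [-12.6  12.9]
114 2094 [-117.9  -79.8  -72.3] [-15.5  20.8]
120 565 [-120.5 -115.6  -74.8] [-19.6  19.4]
126 497 [-122.4 -117.8  -83.1] [-14.4  15.2]
132 539 [-139.6 -119.2  -63. ] [-14.5  24.2]
138 491 [-130.3 -120.6  -79.7] [-14.4  15.2]
144 1213 [-141.6 -122.3  -76.4] [-23.2  23.7]
150 1351 [-141.7 -122.8  -77.1] [-24.2  24. ]
156 1893 [-136.8 -124.7  -73.1] [-24.6  24.7]
162 681 [-132.5  -73.7  -60.5] [-24.8  24.6]
168 1220 [-128.4 -122.4  -60.3] [-23.4  23.9]
174 3367 [-130.9  -75.5  -60.5] [-21.8  21.9]
180 3668 [-132.4 -125.   -60.5] [-22.   23.6]
186 4615 [-134.  -126.5  -56.9] [-24.1  24.5]
192 4487 [-135.7 -126.9  -66.3] [-23.5  19.8]
198 2906 [-135.9 -127.8  -66.3] [-23.6  20.6]
204 2989 [-129.7  -68.3  -67.2] [-16.2  20. ]
```

Request:
jog_arm(plan=[{"claw": 0,"tx": 0,"ty": 0,"tz": -0.19,"wx": -0.17,"wy": -0.47,"wz": 0},{"claw": 0,"tx": 0,"ty": 0,"tz": -0.19,"wx": -0.17,"wy": -0.47,"wz": 0},{"claw": 0,"tx": 0.06,"ty": -0.02,"tz": -0.17,"wx": -0.17,"wy": -0.47,"wz": 0},{"claw": 0,"tx": 0.06,"ty": -0.02,"tz": -0.17,"wx": -0.17,"wy": -0.47,"wz": 0},{"claw": 0,"tx": 0,"ty": 0,"tz": 0,"wx": 0,"wy": 0,"wz": 0}])

```text
t: 13.22
eef_pos: [456.5, -268.1, 112.5]
tool_rot: [[0.863, -0.344, 0.369], [-0.319, -0.939, -0.128], [0.391, -0.007, -0.921]]
contact_force: [0.0, 0.4, 1.5]
finger_gap: 0.2
gripper_force: 0.7
```

```bash
python3 tip.py; python3 look.py|head -18
```

```text
13.225 tip [-112.5   -6.4   92.2] F case -0.1 [0.  0.4 1.5]
[-0.202  0.089 -1.016  0.648 -0.085  0.784] axis in case 0.391 0.005 ty -0.004
13.225 [-121.04839033   -6.55720872  112.48526111] 0.1781495937706623 [0.02492583 0.44867579 1.46480621]
90 296 [-108.4 -103.   -62.8] [-14.5  17.4]
96 908 [-103.5  -98.3  -62.9] [-16.3  16.3]
102 1307 [-109.4  -91.9  -63. ] [-16.9  15.8]
108 1405 [-112.3  -85.6  -63. ] [-18.6  17.3]
114 1856 [-114.8  -78.5  -71.6] [-21.8  21.1]
120 912 [-132.9  -82.7  -63.5] [-22.5  19.3]
126 644 [-126.9 -115.6  -63.2] [-23.3  14.9]
132 1074 [-138.3 -121.   -62.4] [-24.2  15.5]
138 1493 [-140.  -119.6  -77.4] [-24.1  24.5]
144 1894 [-134.6 -122.2  -62.2] [-23.1  24.4]
150 792 [-130.4 -123.6  -62.9] [-22.2  24.7]
156 1078 [-129.5 -121.9  -62.2] [-24.2  24.7]
162 1998 [-131.9 -123.7  -60.8] [-23.8  23.6]
168 3005 [-134.1 -126.5  -60.7] [-22.9  22.8]
174 5280 [-136.6 -127.6  -60.9] [-22.7  22.3]
180 4647 [-139.1 -130.2  -60.5] [-23.6  23.8]
186 5072 [-138.8 -130.   -56. ] [-24.2  22.3]
```

Request:
jog_arm(plan=[{"claw": 0,"tx": 0,"ty": 0,"tz": 0,"wx": 0.26,"wy": 0.7,"wz": 0},{"claw": 0,"tx": 0,"ty": 0,"tz": 0,"wx": 0.26,"wy": 0.7,"wz": 0},{"claw": 0,"tx": 0.07,"ty": 0.2,"tz": 0,"wx": 0,"wy": 0,"wz": 0},{"claw": 0,"tx": 0,"ty": 0,"tz": -0.2,"wx": 0,"wy": 0,"wz": 0},{"claw": 0,"tx": 0,"ty": 0,"tz": 0,"wx": 0,"wy": 0,"wz": 0}])

```text
t: 13.9
eef_pos: [459.3, -269.9, 108.5]
tool_rot: [[0.894, -0.349, 0.281], [-0.331, -0.937, -0.11], [0.302, 0.006, -0.953]]
contact_force: [-0.3, -0.8, -0.4]
finger_gap: -0.0
gripper_force: 0.0
```

```bash
python3 tip.py; python3 look.py|head -6
```

```text
13.9 tip [-111.2   -7.5   87.6] F case 0.0 [-0.3 -0.8 -0.4]
[-0.12   0.134 -0.818  0.236 -0.33   1.122] axis in case 0.302 -0.008 ty -0.01
13.9 [-117.85564022   -7.27041078  108.54174698] -0.0258231422897829 [-0.26002138 -0.785362   -0.44657521]
90 400 [-102.5  -99.6  -97.2] [-15.1  10.1]
96 796 [-107.   -95.1  -84.5] [-17.1  14.1]
102 936 [-109.   -89.9  -83.7] [-18.1  14.1]
108 963 [-111.   -84.6  -80.9] [-18.1  12.6]
114 1641 [-112.5  -78.4  -73.1] [-21.6  18. ]
```

Request:
jog_arm(plan=[{"claw": 0,"tx": 0.08,"ty": 0.23,"tz": 0,"wx": 0,"wy": 0,"wz": 0},{"claw": 0,"tx": -0.06,"ty": 0.02,"tz": -0.15,"wx": 0,"wy": 0,"wz": 0},{"claw": 0,"tx": -0.06,"ty": 0.02,"tz": -0.15,"wx": 0,"wy": 0,"wz": 0},{"claw": 0,"tx": 0,"ty": 0,"tz": 0,"wx": 0,"wy": 0,"wz": 0}])

```text
t: 14.45
eef_pos: [457.4, -262.0, 99.4]
tool_rot: [[0.894, -0.349, 0.28], [-0.331, -0.937, -0.11], [0.301, 0.006, -0.954]]
contact_force: [0.2, -0.0, 0.1]
finger_gap: -0.0
gripper_force: 0.0
```

```bash
python3 tip.py; python3 look.py|head -9
```

```text
14.45 tip [-115.7   -0.7   78.4] F case 0.2 [ 0.2 -0.   0.1]
[-0.106  0.14  -0.857  0.285 -0.289  1.059] axis in case 0.301 -0.009 ty -0.01
14.45 [-122.26955141   -0.49379574   99.36452998] -0.015918081270675847 [ 0.22191531 -0.02254374  0.1108175 ]
90 694 [-112.5  -98.8  -95.2] [-11.4  13.5]
96 938 [-114.4  -93.2  -83.4] [-15.3  14.8]
102 1025 [-116.5  -88.9  -82.6] [-13.8  14.2]
108 1094 [-132.3  -84.2  -80.6] [-13.3  13.9]
114 2034 [-120.6  -77.7  -72. ] [-21.4  21.3]
120 1393 [-136.7 -117.   -75.2] [-19.8  20.8]
126 1379 [-135.2 -118.5  -78.6] [-24.2  24.5]
132 1731 [-130.9 -120.7  -77.5] [-24.6  24.7]
```

Request:
jog_arm(plan=[{"claw": 0,"tx": 0.08,"ty": -0.03,"tz": -0.1,"wx": 0,"wy": 0,"wz": 0},{"claw": 0,"tx": 0.1,"ty": -0.03,"tz": -0.1,"wx": 0,"wy": 0,"wz": 0},{"claw": 0,"tx": 0.1,"ty": -0.04,"tz": -0.08,"wx": 0,"wy": 0,"wz": 0},{"claw": 0,"tx": 0.1,"ty": -0.04,"tz": -0.07,"wx": 0,"wy": 0,"wz": 0},{"claw": 0,"tx": 0,"ty": 0,"tz": 0,"wx": 0,"wy": 0,"wz": 0}])

```text
t: 15.12
eef_pos: [469.3, -266.6, 88.8]
tool_rot: [[0.894, -0.35, 0.28], [-0.332, -0.937, -0.111], [0.301, 0.006, -0.954]]
contact_force: [-0.3, -0.6, 1.1]
finger_gap: 0.3
gripper_force: 0.0
```

```bash
python3 tip.py; python3 look.py|head -30
```

```text
15.125 tip [-102.9   -1.    67.8] F case -0.1 [-0.3 -0.6  1.1]
[-0.117  0.177 -0.851  0.307 -0.258  1.046] axis in case 0.301 -0.009 ty -0.01
15.125 [-109.5411       -0.80869603   88.77738516] 0.2698744650826259 [-0.3065915  -0.5683231   1.10778854]
90 523 [-103.6  -98.8  -85.4] [-12.3  13.6]
96 576 [-121.4 -100.4  -83.3] [-11.7  13. ]
102 678 [-116.  -102.5  -81.4] [-9.3  8.6]
108 879 [-124.2 -108.5  -80.5] [-18.9  20.4]
114 1511 [-116.5 -105.   -79. ] [-23.1  23.7]
120 1876 [-119.9 -107.8 -104.6] [-24.6  24.7]
126 380 [-116.8 -108.5 -107.6] [-24.7  23.7]
132 554 [-115.6 -106.3 -105.6] [-14.5  16.4]
138 1270 [-115.3 -107.7 -106.4] [-14.7  16.9]
144 1920 [-116.9 -110.  -108.3] [-20.   22.5]
150 2555 [-118.5 -112.2 -110.2] [-23.1  23.6]
156 2437 [-120.5 -118.2 -111.8] [-24.2  24.3]
162 2644 [-121.1 -112.9 -111.4] [-24.   23.8]
168 3020 [-115.1 -113.5  -60.7] [-23.   23.3]
174 1297 [-74.9 -73.9 -60.7] [-23.4  22.9]
222 84052 [-75.4 -75.4 -75.4] [1.2 1.2]
```

Request:
jog_arm(plan=[{"claw": 0,"tx": 0.1,"ty": -0.04,"tz": -0.05,"wx": 0,"wy": 0,"wz": 0},{"claw": 0,"tx": 0.1,"ty": -0.04,"tz": -0.04,"wx": 0,"wy": 0,"wz": 0},{"claw": 0,"tx": 0,"ty": 0,"tz": 0,"wx": 0,"wy": 0,"wz": 0}])

```text
t: 15.55
eef_pos: [475.7, -269.0, 86.5]
tool_rot: [[0.894, -0.349, 0.281], [-0.332, -0.937, -0.111], [0.302, 0.006, -0.953]]
contact_force: [-0.5, 0.1, 0.5]
finger_gap: 0.3
gripper_force: 0.0
```

```bash
python3 tip.py; python3 look.py|head -6
```

```text
15.55 tip [-96.1  -1.1  65.5] F case -0.5 [-0.5  0.1  0.5]
[-0.121  0.191 -0.84   0.307 -0.253  1.049] axis in case 0.302 -0.009 ty -0.01
15.55 [-102.76157257   -0.88327527   86.49279927] 0.3010512240353235 [-0.48066647  0.0730758   0.45792192]
90 80 [-97.9 -97.4 -97. ] [-12.6  13.8]
96 229 [-116.1 -108.4  -95.5] [-12.1  13.2]
102 393 [-115.3  -97.3  -95.5] [-16.2  17.2]
108 1162 [-117.8 -101.6  -95.7] [-20.5  21.7]
114 1439 [-115.1  -99.6  -97.3] [-24.5  24.4]
```

No force remains, so the lever has probably snapped. I'll back off outward while removing the tilt, then rise and look.

Request:
jog_arm(plan=[{"claw": 0,"tx": -0.5,"ty": 0.18,"tz": 0,"wx": 0.2,"wy": 0.55,"wz": 0},{"claw": 0,"tx": -0.5,"ty": 0.18,"tz": 0.2,"wx": 0.34,"wy": 0.94,"wz": 0},{"claw": 0,"tx": -0.5,"ty": 0.18,"tz": 0.5,"wx": 0.34,"wy": 0.94,"wz": 0},{"claw": 0,"tx": 0,"ty": 0,"tz": 0.9,"wx": 0.34,"wy": 0.94,"wz": 0},{"claw": 0,"tx": 0,"ty": 0,"tz": 0.9,"wx": 0,"wy": 0,"wz": 0},{"claw": 0,"tx": 0,"ty": 0,"tz": 0.9,"wx": 0,"wy": 0,"wz": 0},{"claw": 0,"tx": 0,"ty": 0,"tz": 0.9,"wx": 0,"wy": 0,"wz": 0},{"claw": 0,"tx": 0,"ty": 0,"tz": 0.9,"wx": 0,"wy": 0,"wz": 0},{"claw": 0,"tx": 0,"ty": 0,"tz": 0,"wx": 0,"wy": 0,"wz": 0}])

```text
t: 16.73
eef_pos: [431.3, -253.0, 244.7]
tool_rot: [[0.938, -0.347, 0.02], [-0.347, -0.938, -0.016], [0.024, 0.008, -1.0]]
contact_force: [0.4, -0.5, -0.0]
finger_gap: 0.2
gripper_force: 0.0
```

```bash
python3 tip.py
python3 - <<'E'
from h import *
c=manip.camera_params('wrist');im,d=manip.snapshot('wrist');C=tocase(wcloud(d,c));im2,d2=manip.snapshot('scene');C2=tocase(cloud(d2,manip.camera_params('scene')))
for n,C in(('w',C),('s',C2)):
  a=(abs(C[...,1])<14)&(C[...,0]<-50)&(C[...,0]>-150)&(C[...,2]>30)&(C[...,2]<215);q=C[a];print(n)
  for z in range(30,215,8):
    b=q[(q[:,2]>=z)&(q[:,2]<z+8)]
    if len(b)>3: print(z,len(b),np.percentile(b[:,0],[5,50,95]).round(1))
  a=(C[...,0]>-57)&(C[...,0]<-45)&(abs(C[...,1])<90)&(C[...,2]>180)&(C[...,2]<200);print('lid z',np.median(C[a][:,2]))
e=cv2.resize(im2[130:240,225:335],(400,400),interpolation=2)
cv2.imwrite('pics/w6.png',np.hstack([cv2.resize(im[:,56:456],(400,384))[:384],e[:384]]))
E
```

```text
16.725 tip [-149.4   -1.1  222.7] F case 0.6 [ 0.4 -0.5 -0. ]
[-0.127  0.059 -0.401  0.015 -1.089  1.336] axis in case 0.024 -0.008 ty -0.008
w
46 30 [-82.8 -82.7 -81.6]
54 30 [-81.7 -80.7 -80.6]
110 46 [-79.5 -79.4 -78.5]
118 56 [-79.5 -77.8 -77.7]
158 35 [-62.8 -61.9 -60.6]
166 14 [-60.6 -60.5 -60.4]
174 53 [-63.5 -63.1 -60.3]
182 979 [-62.7 -56.7 -50.7]
190 22 [-54.9 -53.  -51.2]
198 88 [-77.7 -77.6 -66.2]
206 1064 [-76.6 -71.9 -67. ]
lid z 188.69921875887349
s
46 8 [-83.2 -71.1 -60.3]
54 9 [-81.  -78.9 -60.5]
62 12 [-78.6 -74.9 -61. ]
70 15 [-78.5 -73.6 -60.6]
78 10 [-78.7 -75.3 -70.9]
86 12 [-78.6 -74.2 -62.9]
94 9 [-77.  -74.2 -64.3]
110 13 [-80.  -72.8 -63. ]
118 14 [-77.6 -74.1 -63. ]
126 7 [-70.7 -64.  -63.1]
134 9 [-70.8 -62.1 -60.4]
142 6 [-71.2 -70.6 -61.7]
158 5 [-67.6 -63.  -62.6]
166 19 [-76.  -67.6 -60.3]
174 9 [-74.6 -63.  -60.2]
182 27 [-73.4 -58.2 -51.1]
206 18 [-76.5 -72.6 -67.8]
lid z 188.40153822655645
```

View pics/w6.png

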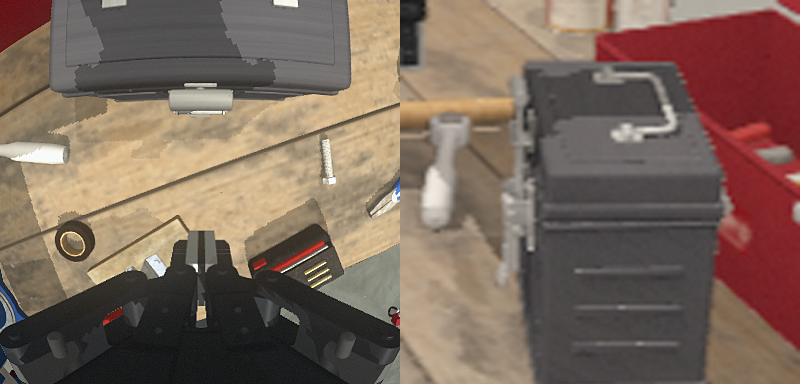

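The lever hangs flat, with its face at x ≈ -78. The link is upright on the keeper, the lid edge is down to 188.5 mm (tight), and the other things are undisturbed. Handing in.

```bash
python3 -c "
from cell import manip;print(manip.close_job())"
```

```text
the job is handed in; nothing more can be done
None
```

The latch is hooked and its lever snapped flat, the lid is tight at about 188.5 mm, nothing else on the bench was touched, and the job was handed in at about 17 s of the 51 s allowed.

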